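# Pin the cupboard door shut

### The arm

A 7-joint arm with a two-finger parallel gripper is mounted at the origin on the work surface. World frame = base frame: x ahead of the robot, y to its left, z up, the work surface at z = 0. Lengths are in m, angles in rad, forces in N, time in s.
With the tool pointing down it reaches from about 0.4 to 0.85 m from the base axis. Payload 10.4 kg.
Tool frame: the origin (TCP) lies at the centre of the arm's flange, where the gripper is bolted on; the fingertips stand 182 mm ahead of it and the grasp point (between the pads) lies 164 mm ahead of it; z points along the fingers, y is the line along which they close (so a half turn about z gives the same grasp; the last joint's range is limited). The gripper opens to 87 mm and grips with 3 to 60 N. Pads are 19 mm wide; open, the fingers measure 117 mm over their backs; the gripper's body (75 mm by 190 mm) begins 51 mm behind the grasp point.
Start: joints at [1.255, 0.332, -0.065, 1.46, 0.022, 1.35, -0.088], TCP at [0.18, -0.598, 0.405] pointing down, gripper open.
Joint ranges: [-2.6, 2.6], [-0.5, 2.12], [-1.47, 1.34], [0.16, 2.42], [-1.27, 4.41], [0.06, 2.06], [-2.6, 2.6]. Speed limits (rad/s): [2.22, 2.22, 2.79, 2.79, 3.14, 3.14, 3.14].

### API

Orientations are given as a unit quaternion [x, y, z, w].
In Python, from bench import r, eyes, job gives the robot as it stands. The module is installed in compiled form; this text tells all that it offers.
- The arm moves only by the shell command python3 -m inch 'ROWS' [OPENING] [FORCE]. ROWS is JSON, a list of rows, each a list of 6 numbers: the shift along the tool's x, y, z normalised to -1 to 1, where 1 is 4 cm, then the turn, a rotation vector about the tool's x, y, z normalised to -1 to 1, where 1 is 0.12 rad. In form: [[x, y, z, wx, wy, wz], ...]. A call has exactly 5 rows; each row shifts and turns the commanded pose from where the row before left it, along the tool's axes as they then stand; what a row does not reach is not made up. A row lasts 1/12 s, in which the tool goes at most 41.7 mm and 7.16 degrees, less where a joint would pass 70% of its speed; a pose out of reach is approached as far as the arm can. A call with a number of a shift or a turn outside -1 to 1 is refused whole. A call with a gripper value outside its range is refused whole. OPENING is the gripper command: -1 is shut, 1 is fully open, values between are in proportion, set as the call begins (- or left out, the last holds). The fingers move at their own pace and stop on an object; FORCE is the grip in N (left out, the last holds). Time passes only in rows, so rows that do not move let the fingers close, or fill a call up. It gives the time, the measured TCP pose, the force, the opening and the grip force at its end, in the units of the state.
- r.read_state(): the state, without advancing time (a new reading comes with each control period).
- eyes.camera(name): name is "scene" or "top" or "wrist"; returns a dict with "pixels" (384x512x3 uint8, red, green, blue), "fx", "fy", "cx", "cy" (pixels), "D" ([k1, k2, p1, p2, k3] as OpenCV has them; the pictures are not rectified), "extrinsics" (4x4, takes a point from camera to world coordinates). Camera axes: x right, y down, z forward; pixel columns grow to the right and rows downward; lengths in m; the calibration is good to about 2 mm. A picture is of the moment at which its call begins. There is no depth.
- job.close_job(): hands the job in; it is judged then, once.
The state is a dict: "time": time; "joint_positions": joint angles; "joint_vel": joint speeds; "joint_torque": joint torques, N m; "ee_pos": TCP position; "eef_rot": TCP orientation; "ft_force": force on the tool from outside, world axes, zero at the start; "torque": the same for the moment, N m; "width": finger opening in m; "grip_force": force on a finger pad.
Only numpy, scipy, OpenCV 4.12 (cv2) and the standard library are available. Lean on these libraries where they do the work, as an engineer would, in place of code of your own. Each camera call takes 0.05 s, during which the arm holds its last target. There are 200 camera calls.

### The job

Push the cupboard door fully shut, then take the locking pin out of its block and thread it down through the upper eye, the slot in the door's tab and the lower eye until its head sits on the upper eye. The eyes are not exactly where they are reported, so feel for the hole and ease the pin in gently, never forcing it; let go of it and leave the other kitchen things where they are.

Things in the scene. Friction and masses are not known exactly. Their poses are not given: they have to be found in the camera images.
- cupboard: low white laminate cupboard, 160 mm deep (x), 280 mm wide (y), 168 mm high, fixed; origin under its centre, x from the door side to the back, y to its left, z up. Front plane at x = -80 mm. The door hangs there, hinged at the left (+y) front corner; a steel bracket with two eyes is on its right (-y) wall
- bracket_mid (a point): at the cupboard's x -89, y -164, z 168 mm, axes as the cupboard's. Upper eye: level steel plate 60 (x) by 44 (y) by 5 mm, top face at this height, round 12 mm hole, no lead-in. The bracket is clamped hard in slots: its hole axis is true to this point in the cupboard's y but stands anywhere up to 12 mm before or behind it along the cupboard's x
- lower_mid (a point): 50 mm below bracket_mid. The lower eye is the same plate with the same hole, top face at this height, on the same bracket: its hole lies straight below the upper one, with the same unknown offset along the cupboard's x
- door (a joint): angle of the birch door (278 mm wide, 158 high, 15 thick, lower edge 5 mm above the table), rad: 0 shut, growing as the free edge swings towards the robot. Stiff hinge: stays where left, takes 1 to 2 N at the free edge, stops at 0. Hinge line at the cupboard's x -89, y 141 mm
- door_edge (a point): upper corner of the door at its free edge on the outer face, 163 mm above the table; moves with the door; its x points into the door, square to its face, its y along the door to the hinge
- tab_slot (a point): centre of the slot, at the upper face (145 mm above the table), in the 5 mm steel tab on the door's free edge; the tab comes between the eyes when the door is shut. Slot 37 mm along the door's thickness (x) by 12 mm along its width (y), centred under bracket_mid when shut; axes as the door's
- pin: locking pin, upright, loose: steel rod 10 mm thick and 75 mm long with a 1.5 mm chamfered nose narrowing to 9 mm, and on top a square wooden head 18 x 18 mm, 34 mm high, sides along its x and y. Origin at the centre of the nose end, z up along the rod towards the head. 70 g, varies.
- pin_nose (a point): lower end of the pin, on its axis
- pin_head (a point): on the pin's axis in its head, 101 mm above the nose and 26 mm above the head's underside: the height to grip
- block: fixed birch block 70 x 70 mm, 60 mm high, with an 11.5 mm hole 52 mm deep in which the pin stands at the start, nose 8 mm above the table; origin under its centre
- bowls: stack of three nesting stainless mixing bowls, one body, 190 mm across, 90 mm high; origin under the centre (leave alone)
- scraper: flat green plastic dough scraper, 85 x 110 x 5 mm, lying; origin under its centre (leave alone)
- jug: glass measuring jug with a side handle, 96 mm across, 125 mm high; origin under the centre (leave alone)
- egg_cup: small white ceramic egg cup, 48 mm across, 62 mm high; origin under the centre (leave alone)
- rolling_pin: birch rolling pin, 400 mm long, 52 mm thick, lying along its x; origin under its middle (leave alone)
- spice_jar: small closed glass jar, 44 mm across, 85 mm high; origin under the centre (leave alone)
- spoon: wooden cooking spoon, about 190 mm long, lying along its x (leave alone)
Not all that is in view belongs to the job. Several things have the shape of the pin; the one meant has the colours described above.

How it is judged:
By the outcome, as a careful person would: the job done as asked, in the order asked, and still so for the second after the job is handed in, with the robot touching nothing.
It also fails if it takes over 72 s, if anything falls off the work surface, if the arm or the gripper's body presses on something with over 40 N, if the wrist force passes 120 N, or if a joint passes its speed limit or range.

## Working session

There is one attempt and no reset: what is moved stays moved. The work goes in short steps, Python scripts to look and compute and a shell command to move; the robot and the scene stay as the last step left them, time stands still between calls to the robot, and variables do not carry over. Pictures are saved under pics/ and viewed, at most 10 in all, crops included, and the job is handed in when it is done.

```bash
mkdir -p pics
cat > h.py <<'E'
import numpy as np, cv2, pickle
from bench import r, eyes, job
from scipy.spatial.transform import Rotation as R
def snap(n,f):
    c=eyes.camera(n); cv2.imwrite(f'pics/{f}.png',cv2.cvtColor(np.asarray(c['pixels']),cv2.COLOR_RGB2BGR)); pickle.dump(c,open(f'pics/{f}.pkl','wb')); return c
def load(f): return pickle.load(open(f'pics/{f}.pkl','rb'))
def ray(c,u,v):
    K=np.array([[c['fx'],0,c['cx']],[0,c['fy'],c['cy']],[0,0,1.]])
    p=cv2.undistortPoints(np.array([[[u,v]]],float),K,np.array(c['D'],float))[0,0]
    E=np.array(c['extrinsics']); return E[:3,3],E[:3,:3]@np.array([p[0],p[1],1])
def onz(c,u,v,z):
    o,d=ray(c,u,v); return o+d*(z-o[2])/d[2]
def tri(c1,p1,c2,p2):
    A=[];b=[]
    for c,p in((c1,p1),(c2,p2)):
        o,d=ray(c,*p); d=d/np.linalg.norm(d); P=np.eye(3)-np.outer(d,d); A.append(P);b.append(P@o)
    return np.linalg.lstsq(np.vstack(A),np.hstack(b),rcond=None)[0]
def proj(c,X):
    K=np.array([[c['fx'],0,c['cx']],[0,c['fy'],c['cy']],[0,0,1.]]);E=np.linalg.inv(np.array(c['extrinsics']))
    return cv2.projectPoints(np.array(X,float).reshape(-1,3),cv2.Rodrigues(E[:3,:3])[0],E[:3,3],K,np.array(c['D'],float))[0][:,0]
E
python3 - <<'E'
from h import *
a=snap('scene','s0')['pixels'];b=snap('top','t0')['pixels']
print(r.read_state())
E
```

```text
{'time': 0.1, 'joint_positions': array([ 1.25540729,  0.33280252, -0.06470945,  1.46086404,  0.02159949,
        1.34991154, -0.08849499]), 'joint_vel': array([-1.22141819e-03, -3.69869697e-05, -1.12107344e-03, -3.48198381e-03,
        1.20465945e-03, -1.58788729e-03, -6.62483218e-04]), 'joint_torque': array([ 6.95040562e-04, -6.24547434e+01,  2.41072843e-02, -3.90720499e+01,
       -6.14664867e-02,  3.65584984e-02,  2.35374063e-05]), 'ee_pos': array([ 0.18036653, -0.59828342,  0.40403402]), 'eef_rot': array([ 9.89300820e-01,  1.45888561e-01, -1.21551556e-04, -6.33426470e-04]), 'ft_force': array([ 0.59911393,  0.37743147, -0.34296264]), 'torque': array([-0.01580848,  0.00945421,  0.04038831]), 'grip_force': 0.0, 'width': 0.08724744624236576}
```

View pics/s0.png

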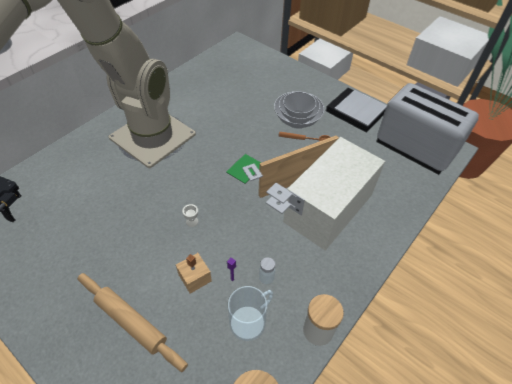

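View pics/t0.png

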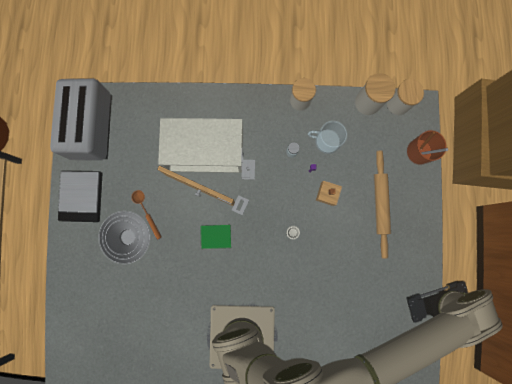

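The scene view shows the cupboard with its door ajar (260–340,140–195), the bracket and tab at about (280,195), and the block with the brown-headed pin at (192,262). In the top view the block is at (330,192), the tab at (240,205) and the bracket at (249,169).

There are two pin-like things: the brown-headed one in the block (scene 192,260) and the purple one (scene 231,265). The wooden head in the block fits the description; I'll confirm it in a crop.

Run:
```python
from h import *
a=cv2.imread('pics/s0.png');b=cv2.imread('pics/t0.png')
A=cv2.resize(a[235:300,165:285],(480,260),interpolation=cv2.INTER_CUBIC)
B=cv2.resize(b[105:225,150:270],(480,480),interpolation=cv2.INTER_CUBIC)
C=cv2.resize(b[160:220,295:355],(300,300),interpolation=cv2.INTER_CUBIC)
o=np.zeros((590,785,3),np.uint8);o[:260,:480]=A;o[:300,485:785]=C
B2=cv2.resize(b[110:220,150:270],(360,330));o[260:590,:360]=B2
o[300:590,365:785]=cv2.resize(a[130:240,240:400],(420,290),interpolation=cv2.INTER_CUBIC)
cv2.imwrite('pics/c0.png',o)
c=load('t0');s=load('s0')
print(np.round([onz(c,x,y,z) for x,y,z in [(331,191,.06),(159,119,.168),(242,119,.168),(242,165,.168),(159,165,.168),(249,169,.168),(240,205,.145),(159,168,.163),(233,203,.163),(293,149,.085),(312,168,.05),(331,137,.12)]],3).tolist())
```

```text
[[0.538, -0.308, 0.06], [0.762, 0.297, 0.168], [0.766, 0.013, 0.168], [0.608, 0.01, 0.168], [0.603, 0.289, 0.168], [0.595, -0.014, 0.168], [0.475, 0.014, 0.145], [0.593, 0.29, 0.163], [0.48, 0.037, 0.163], [0.682, -0.168, 0.085], [0.621, -0.24, 0.05], [0.721, -0.298, 0.12]]
```

View pics/c0.png

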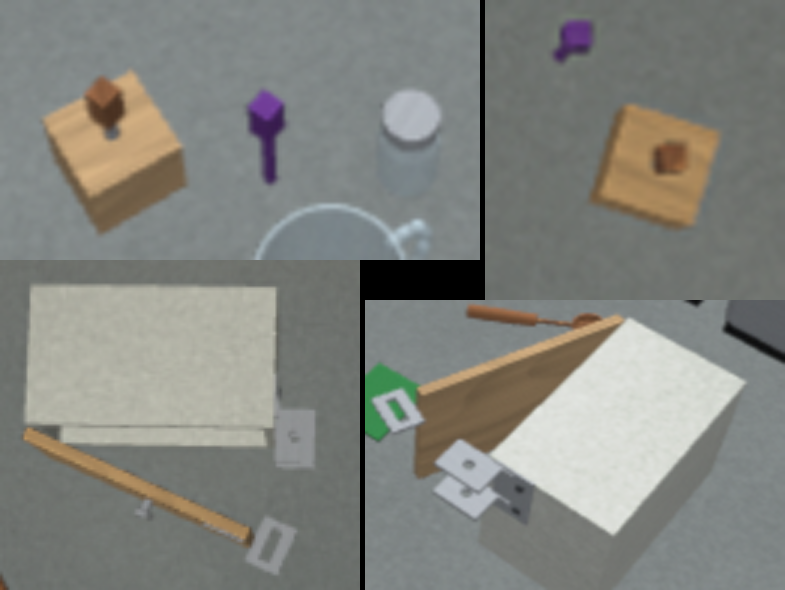

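Confirmed: the pin in the block has a brown wooden head and a steel rod, while the other one is all purple. The eye hole is visible at about top (248,169) and scene (279,192). Next I'll measure these more finely.

Run:
```python
from h import *
c=load('t0');s=load('s0')
b=c['pixels'];a=s['pixels']
h=cv2.cvtColor(b,cv2.COLOR_RGB2HSV).astype(int)
m=((b.min(2)>185)).astype(np.uint8); m[:, :150]=0;m[:,246:]=0;m[:100]=0;m[167:]=0
m=cv2.morphologyEx(m,cv2.MORPH_OPEN,np.ones((7,7)))
k=max(cv2.findContours(m,0,2)[0],key=cv2.contourArea)
bx=cv2.boxPoints(cv2.minAreaRect(k));print(bx.tolist())
P=np.array([onz(c,u+0,v,.168) for u,v in bx]);print(P.round(4).tolist(),[np.linalg.norm(P[i]-P[i-1]).round(4) for i in range(4)])
print(b[163:176,242:257].sum(2)//3)
print(a[184:202,270:290].sum(2)//3)
# block top, pin head
for n,cc,roi in(('t',c,(180,208,315,345)),('s',s,(250,285,175,212))):
    q=cc['pixels'];hs=cv2.cvtColor(q,cv2.COLOR_RGB2HSV)
    mm=np.zeros(q.shape[:2],np.uint8);y0,y1,x0,x1=roi
    mm[y0:y1,x0:x1]=((hs[...,0]<20)&(hs[...,1]>110)&(hs[...,2]<180))[y0:y1,x0:x1]
    n_,l,st,ce=cv2.connectedComponentsWithStats(mm)
    print(n,[(st[i].tolist(),ce[i].round(2).tolist()) for i in range(1,n_) if st[i,4]>8])
q=b;hs=cv2.cvtColor(q,cv2.COLOR_RGB2HSV);mm=np.zeros(q.shape[:2],np.uint8)
mm[175:212,312:348]=(hs[...,1]>60)[175:212,312:348]
k=max(cv2.findContours(mm,0,2)[0],key=cv2.contourArea);rc=cv2.minAreaRect(k);print(rc)
B=np.array([onz(c,u,v,.06) for u,v in cv2.boxPoints(rc)]);print(B.round(4).tolist(),B.mean(0))
```

```text
Traceback (most recent call last):
ValueError: max() iterable argument is empty
```

Run:
```python
from h import *
c=load('t0');s=load('s0')
b=c['pixels'];a=s['pixels']
print(b[140,200],b[160,255])
m=((b.min(2)>150)).astype(np.uint8); m[:, :150]=0;m[:,246:]=0;m[:100]=0;m[165:]=0
m=cv2.morphologyEx(m,cv2.MORPH_OPEN,np.ones((7,7)))
k=max(cv2.findContours(m,0,2)[0],key=cv2.contourArea)
bx=cv2.boxPoints(cv2.minAreaRect(k));print(bx.tolist())
P=np.array([onz(c,u+0,v,.168) for u,v in bx]);print(P.round(4).tolist(),[np.linalg.norm(P[i]-P[i-1]).round(4) for i in range(4)])
print(b[163:176,242:257].sum(2)//3)
print(a[184:202,270:290].sum(2)//3)
for n,cc,roi in(('t',c,(180,208,315,345)),('s',s,(250,285,175,212))):
    q=cc['pixels'];hs=cv2.cvtColor(q,cv2.COLOR_RGB2HSV)
    mm=np.zeros(q.shape[:2],np.uint8);y0,y1,x0,x1=roi
    mm[y0:y1,x0:x1]=((hs[...,0]<20)&(hs[...,1]>110)&(hs[...,2]<170))[y0:y1,x0:x1]
    n_,l,st,ce=cv2.connectedComponentsWithStats(mm)
    print(n,[(st[i].tolist(),ce[i].round(2).tolist()) for i in range(1,n_) if st[i,4]>8])
hs=cv2.cvtColor(b,cv2.COLOR_RGB2HSV);mm=np.zeros(b.shape[:2],np.uint8)
mm[175:212,312:348]=(hs[...,1]>60)[175:212,312:348]
k=max(cv2.findContours(mm,0,2)[0],key=cv2.contourArea);rc=cv2.minAreaRect(k);print(rc)
B=np.array([onz(c,u,v,.06) for u,v in cv2.boxPoints(rc)]);print(B.round(4).tolist(),B.mean(0))
```

```text
[177 177 164] [116 120 118]
[[159.0, 119.0], [241.0, 119.0], [241.0, 164.0], [159.0, 164.0]]
[[0.7616, 0.2973, 0.168], [0.7656, 0.0169, 0.168], [0.6111, 0.0131, 0.168], [0.6059, 0.2895, 0.168]] [np.float64(0.1558), np.float64(0.2804), np.float64(0.1546), np.float64(0.2764)]
[[141 146 146 146 145 143 144 146 143 145 145 145 143 112 107]
 [144 147 145 146 146 144 145 146 145 144 144 146 145 112 107]
 [143 147 146 145 147 144 144 145 145 144 144 145 144 114 109]
 [143 147 145 146 144 138 141 145 145 144 145 146 145 115 112]
 [144 147 147 145 128 125 133 144 146 144 146 147 145 116 113]
 [145 148 146 144 124 136 139 142 144 145 144 146 144 114 110]
 [145 148 146 147 138 117 115 124 140 144 146 146 138 112 110]
 [142 148 146 146 146 121 121 132 143 144 146 145 137 112 109]
 [143 147 145 146 146 145 146 146 145 145 146 147 138 115 111]
 [144 147 145 144 146 146 148 145 143 145 145 146 137 114 112]
 [145 148 145 145 146 145 147 143 143 145 145 146 138 113 109]
 [146 148 145 143 145 147 147 144 144 145 146 146 138 113 108]
 [145 147 144 144 146 147 148 145 144 145 146 146 137 113 109]]
[[ 84
[... 1159 characters left out ...]
89 189 188 181
  152 115]
 [181 189 189 183 168 145 149 174 184 187 189 188 188 188 188 189 183 154
  119 100]
 [186 189 191 189 187 181 158 142 159 179 187 188 188 188 188 183 156 124
  110  99]
 [188 188 189 190 190 189 182 164 139 144 173 185 188 188 182 158 139 127
  113  99]
 [188 187 188 188 189 189 177 156 137 122 131 157 177 181 159 151 173 168
  128 100]]
t [([317, 181, 24, 24, 272], [328.55, 192.56])]
s [([187, 255, 9, 12, 79], [190.95, 260.52])]
((328.6499938964844, 193.0500030517578), (21.50348472595215, 21.187257766723633), 18.434946060180664)
[[0.5053, -0.2508, 0.06], [0.578, -0.2745, 0.06], [0.5551, -0.3484, 0.06], [0.4824, -0.3243, 0.06]] [ 0.53019115 -0.29948211  0.06      ]
```

```bash
python3 - <<'E'
from h import *
c=load('t0');s=load('s0')
print(tri(c,(247.6,168.6),s,(279.5,191.9)), onz(c,247.6,168.6,.168),onz(s,279.5,191.9,.168))
E
python3 -m inch '[[0,0,0,0,0,0.8],[0,0,0,0,0,0.8],[0,0,0,0,0,0.84],[0.55,-0.75,0,0,0,0],[0.55,-0.75,0,0,0,0]]' -1 20
python3 -m inch '[[0.55,-0.75,0,0,0,0],[0.55,-0.75,0,0,0,0],[0.55,-0.75,0,0,0,0],[0.55,-0.75,0,0,0,0],[0.55,-0.75,0,0,0,0]]'
python3 -m inch '[[0.55,-0.75,0,0,0,0],[0.55,-0.75,0,0,0,0],[0.55,-0.75,0,0,0,0],[0,-0.9,0,0,0,0],[0,-0.9,0,0,0,0]]'
```

```text
[ 0.59527168 -0.00980673  0.16880134] [ 0.59598157 -0.009273    0.168     ] [ 0.59438633 -0.00985994  0.168     ]
time: 0.52
ee_pos: [0.2233, -0.5386, 0.4038]
eef_rot: [1.0, -0.002, -0.001, -0.0]
ft_force: [1.8, 1.3, 0.7]
width: 0.062
grip_force: 0.0
time: 0.93
ee_pos: [0.3351, -0.3867, 0.4045]
eef_rot: [1.0, -0.0, -0.0, -0.0]
ft_force: [0.7, -1.3, -0.0]
width: 0.0282
grip_force: 0.0
time: 1.35
ee_pos: [0.401, -0.2245, 0.4042]
eef_rot: [1.0, 0.001, -0.0, -0.0]
ft_force: [0.6, 0.5, 0.4]
width: 0.0018
grip_force: 0.0
```

```bash
python3 -m inch '[[0,-0.95,0,0,0,0],[0,-0.95,0,0,0,0],[0,-0.95,0,0,0,0],[0,-0.95,0,0,0,0],[0,-0.95,0,0,0,0]]'
python3 -m inch '[[0,-0.9,0.4,0,0,0],[0,-0.9,0.5,0,0,0],[0,-0.5,0.5,0,0,0],[0,0,0.5,0,0,0],[0,0,0.5,0,0,0]]'
python3 - <<'E'
from h import *
snap('wrist','w1');snap('scene','s1')
a=cv2.imread('pics/s1.png');b=cv2.imread('pics/w1.png')
cv2.imwrite('pics/c1.png',np.hstack([cv2.resize(a[100:260,200:400],(400,320)),cv2.resize(b,(400,320))]))
E
```

```text
time: 1.77
ee_pos: [0.3998, -0.0346, 0.4046]
eef_rot: [1.0, -0.0, -0.0, 0.0]
ft_force: [1.7, -0.1, 0.4]
width: 0.0005
grip_force: 0.0
time: 2.18
ee_pos: [0.4, 0.057, 0.3079]
eef_rot: [1.0, 0.002, 0.0, 0.0]
ft_force: [-0.3, -0.1, -0.4]
width: 0.0005
grip_force: 0.0
```

View pics/c1.png

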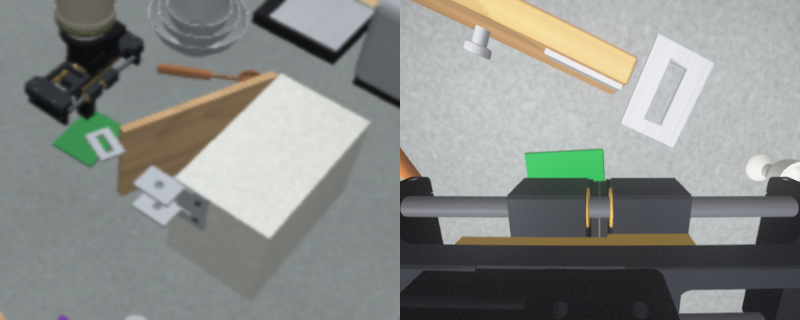

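The scene crop shows the closed fingers standing in front of the door near its free edge. In the wrist view the door corner is at (630,75), ahead of the fingers at (600,200), so I'll push along +x.

```bash
python3 -m inch '[[0.5,0,0,0,0,0],[0.5,0,0,0,0,0],[0.4,0,0,0,0,0],[0.4,0,0,0,0,0],[0.4,0,0,0,0,0]]'
python3 -m inch '[[0.4,0,0,0,0,0],[0.4,0,0,0,0,0],[0.3,0,0,0,0,0],[0.3,0,0,0,0,0],[0.2,0,0,0,0,0]]'
python3 -m inch '[[0.05,0,0,0,0,0],[0.05,0,0,0,0,0],[0.05,0,0,0,0,0],[0.05,0,0,0,0,0],[0,0,0,0,0,0]]'
```

```text
time: 2.7
ee_pos: [0.4894, 0.0549, 0.3097]
eef_rot: [1.0, -0.001, -0.0, 0.0]
ft_force: [-2.0, 0.1, 0.4]
width: 0.0002
grip_force: 0.7
time: 3.12
ee_pos: [0.5535, 0.0547, 0.3096]
eef_rot: [1.0, -0.001, -0.0, 0.0]
ft_force: [-0.8, -1.4, 0.5]
width: 0.0005
grip_force: 0.6
time: 3.53
ee_pos: [0.5604, 0.0556, 0.309]
eef_rot: [1.0, 0.0, 0.0, 0.0]
ft_force: [-0.2, 0.8, 0.3]
width: 0.0006
grip_force: 0.1
```

```bash
python3 -m inch '[[0.05,0,0,0,0,0],[0.05,0,0,0,0,0],[0.05,0,0,0,0,0],[0.05,0,0,0,0,0],[0.05,0,0,0,0,0]]'
python3 -m inch '[[0.05,0,0,0,0,0],[0.05,0,0,0,0,0],[0.05,0,0,0,0,0],[0.05,0,0,0,0,0],[0,0,0,0,0,0]]'
python3 - <<'E'
from h import *
print(r.read_state()['ft_force']);snap('scene','s2');snap('top','t2')
a=cv2.imread('pics/s2.png');b=cv2.imread('pics/t2.png')
cv2.imwrite('pics/c2.png',np.hstack([cv2.resize(a[120:240,240:390],(400,320)),cv2.resize(b[105:225,150:270],(390,320))]))
E
```

```text
time: 3.95
ee_pos: [0.5706, 0.0556, 0.3087]
eef_rot: [1.0, -0.0, -0.0, 0.0]
ft_force: [-0.7, -0.2, 0.8]
width: 0.001
grip_force: 0.5
time: 4.37
ee_pos: [0.5768, 0.0558, 0.3085]
eef_rot: [1.0, 0.0, -0.004, 0.001]
ft_force: [-21.2, -2.7, 12.9]
width: 0.0003
grip_force: 10.1
[-21.17164954  -2.72983697  12.87267728]
```

View pics/c2.png

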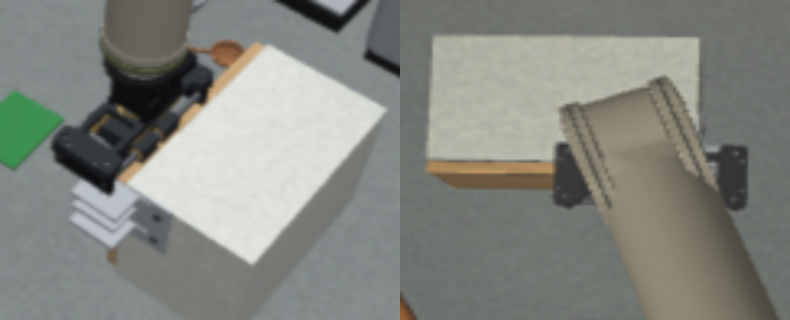

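The door is flush with the front, the tab sits between the eyes, and 21 N shows it is on its stop. Now I'll back off and go to the pin.

```bash
python3 -m inch '[[-0.6,0,0,0,0,0],[-0.8,0,0,0,0,0],[-0.7,0,-0.7,0,0,0],[-0.5,0.7,-0.8,0,0,0],[-0.5,0.8,-0.5,0,0,0]]' 1
python3 -m inch '[[-0.1,0.95,0,0,0,0],[-0.1,0.95,0,0,0,0],[-0.1,0.95,0,0,0,0],[0,0.95,0,0,0,0],[0,0.95,0,0,0,0]]'
python3 -m inch '[[0,0.9,0,0,0,0],[0,0.9,0,0,0,0],[0,0.7,0,0,0,0],[0,0.4,0,0,0,0],[0,0,0,0,0,0]]'
python3 - <<'E'
from h import *
c=load('t0');s=load('s0')
print(tri(c,(332.2,191.5),s,(190.95,260.5)))
snap('wrist','w3')
E
```

```text
time: 4.88
ee_pos: [0.4564, 0.0017, 0.3867]
eef_rot: [1.0, 0.003, 0.001, -0.0]
ft_force: [1.0, -2.2, 0.4]
width: 0.0261
grip_force: 0.0
time: 5.3
ee_pos: [0.4448, -0.1922, 0.3852]
eef_rot: [1.0, 0.0, 0.001, 0.001]
ft_force: [1.4, 0.6, 1.2]
width: 0.059
grip_force: 0.0
time: 5.72
ee_pos: [0.4445, -0.3098, 0.3842]
eef_rot: [1.0, -0.002, -0.0, 0.0]
ft_force: [-0.6, 0.0, -0.2]
width: 0.0852
grip_force: 0.0
[ 0.53139703 -0.30467004  0.10356884]
```

View pics/w3.png

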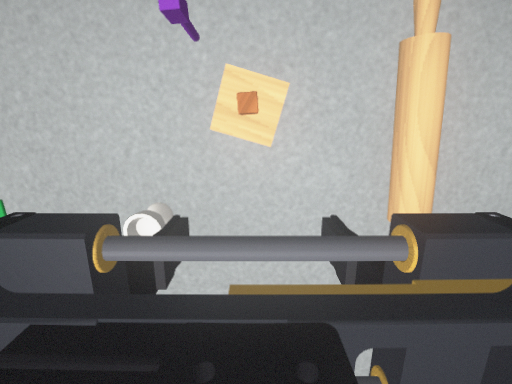

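The wrist view shows the block at (250,105) with the brown head at (247,103), nearly aligned to the image. The purple decoy is at (175,10), and the egg cup is at (148,225).

Run:
```python
from h import *
c=load('w3');b=c['pixels'];hs=cv2.cvtColor(b,cv2.COLOR_RGB2HSV)
print(b[103,246],b[130,250],hs[103,246],hs[130,250])
m=np.zeros(b.shape[:2],np.uint8);m[80:130,225:275]=((hs[...,2]<190)&(hs[...,1]>130))[80:130,225:275]
k=max(cv2.findContours(m,0,2)[0],key=cv2.contourArea)
print(cv2.boundingRect(k)); cv2.imwrite('pics/c3.png',cv2.resize(cv2.cvtColor(b[60:150,200:300],cv2.COLOR_RGB2BGR),(700,630),interpolation=cv2.INTER_CUBIC))
rc=cv2.minAreaRect(k);B=cv2.boxPoints(rc)
P=np.array([onz(c,u,v,.117) for u,v in B]);print(rc,P.round(4).tolist(),P.mean(0))
print([np.degrees(np.arctan2(*(P[i]-P[i-1])[[1,0]])).round(1) for i in range(4)],[np.linalg.norm(P[i]-P[i-1]).round(4) for i in range(4)])
m=np.zeros(b.shape[:2],np.uint8);m[55:155,200:300]=(hs[...,1]>60)[55:155,200:300]
k=max(cv2.findContours(m,0,2)[0],key=cv2.contourArea);rc=cv2.minAreaRect(k)
P=np.array([onz(c,u,v,.06) for u,v in cv2.boxPoints(rc)]);print(rc,P.round(4).tolist(),P.mean(0),np.array(c['extrinsics'])[:3,3])
```

```text
[198 133  89] [246 227 169] [ 12 140 198] [ 23  80 246]
(241, 113, 7, 1)
((244.0, 113.0), (6.0, 0.0), 180.0) [[0.5206, -0.3038, 0.117], [0.5206, -0.3038, 0.117], [0.5207, -0.2985, 0.117], [0.5207, -0.2985, 0.117]] [ 0.52065096 -0.30114822  0.117     ]
[np.float64(-90.3), np.float64(0.0), np.float64(89.7), np.float64(0.0)] [np.float64(0.0053), np.float64(0.0), np.float64(0.0053), np.float64(0.0)]
((247.87010192871094, 104.81336975097656), (66.47667694091797, 67.54200744628906), 16.50436019897461) [[0.5072, -0.2573, 0.06], [0.5731, -0.2804, 0.06], [0.5543, -0.3474, 0.06], [0.4863, -0.3277, 0.06]] [ 0.53024675 -0.303204    0.06      ] [ 0.51189286 -0.31071256  0.3642206 ]
```

View pics/c3.png

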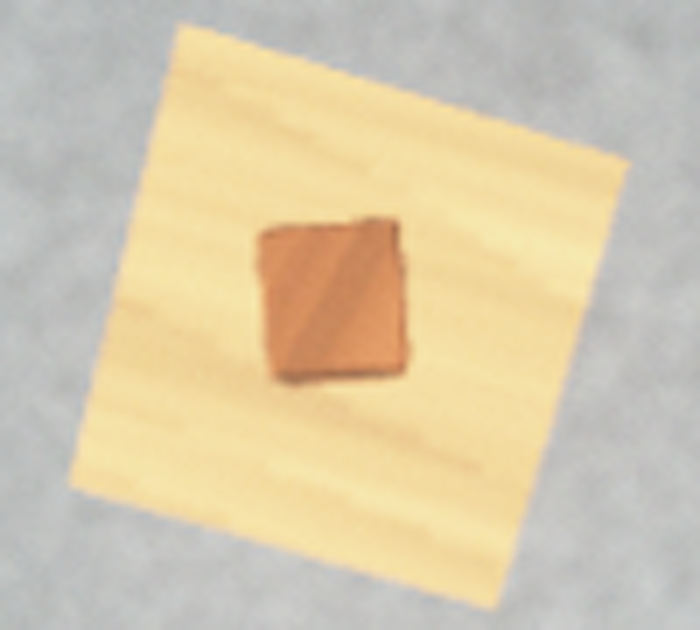

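Run:
```python
from h import *
c=load('w3')
q=[(200+x/7,60+y/7) for x,y in [(258,232),(398,218),(405,370),(275,375)]]
P=np.array([onz(c,u,v,.117) for u,v in q]);m=P.mean(0);print(P.round(4).tolist(),m)
print([np.degrees(np.arctan2(*(P[i]-P[i-1])[[1,0]])).round(1) for i in range(4)],[np.linalg.norm(P[i]-P[i-1]).round(4) for i in range(4)])
s=r.read_state();print(s['ee_pos'],(np.array([m[0],m[1],.109+.164])-s['ee_pos'])*[25,-25,-25])
```

```text
[[0.5373, -0.2952, 0.117], [0.5389, -0.3125, 0.117], [0.5207, -0.3134, 0.117], [0.5202, -0.297, 0.117]] [ 0.52927013 -0.30451523  0.117     ]
[np.float64(6.0), np.float64(-84.8), np.float64(-177.3), np.float64(91.9)] [np.float64(0.0172), np.float64(0.0174), np.float64(0.0182), np.float64(0.0164)]
[ 0.44514846 -0.30730314  0.38433825] [ 2.10304178 -0.06969783  2.78345624]
```

```bash
python3 -m inch '[[0.7,-0.07,0,0,0,0],[0.7,0,0,0,0,0],[0.7,0,0,0,0,0],[0,0,0,0,0,-0.6],[0,0,0.7,0,0,0]]'
python3 -m inch '[[0,0,0.8,0,0,0],[0,0,0.7,0,0,0],[0,0,0.5,0,0,0],[0,0,0.1,0,0,0],[0,0,0,0,0,0]]'
```

```text
time: 6.18
ee_pos: [0.5326, -0.3008, 0.3613]
eef_rot: [0.999, 0.04, 0.004, 0.001]
ft_force: [0.8, -0.9, 0.6]
width: 0.0869
grip_force: 0.0
time: 6.6
ee_pos: [0.5294, -0.3018, 0.2719]
eef_rot: [0.999, 0.037, -0.001, -0.001]
ft_force: [-0.3, -0.2, 0.7]
width: 0.0863
grip_force: 0.0
```

```bash
python3 -m inch '[[0,0.05,0,0,0,0],[0,0,0,0,0,0],[0,0,0,0,0,0],[0,0,0,0,0,0],[0,0,0,0,0,0]]' -1 8
python3 -m inch '[[0,0,0,0,0,0],[0,0,0,0,0,0],[0,0,0,0,0,0],[0,0,0,0,0,0],[0,0,0,0,0,0]]'
python3 -m inch '[[0,0,0,0,0,0],[0,0,0,0,0,0],[0,0,0,0,0,0],[0,0,0,0,0,0],[0,0,0,0,0,0]]'
```

```text
time: 7.02
ee_pos: [0.5295, -0.3057, 0.2734]
eef_rot: [0.999, 0.036, 0.001, 0.0]
ft_force: [0.2, 0.1, -1.1]
width: 0.0615
grip_force: 0.0
time: 7.43
ee_pos: [0.5293, -0.3057, 0.2726]
eef_rot: [0.999, 0.036, -0.0, -0.0]
ft_force: [0.8, -0.3, -0.0]
width: 0.0286
grip_force: 0.0
time: 7.85
ee_pos: [0.5293, -0.3055, 0.2726]
eef_rot: [0.999, 0.036, -0.0, -0.0]
ft_force: [-0.5, 1.4, 0.4]
width: 0.018
grip_force: 8.0
```

```bash
python3 -m inch '[[0,0,0,0,0,0],[0,0,0,0,0,0],[0,0,-0.2,0,0,0],[0,0,-0.4,0,0,0],[0,0,-0.6,0,0,0]]' - 20
python3 -m inch '[[0,0,-0.8,0,0,0],[0,0,-0.9,0,0,0],[0,0,-0.9,0,0,0],[0,0,-0.9,0,0,0],[0,0,-0.3,0,0,0.6]]'
python3 -m inch '[[0,-0.5,0,0,0,0],[0.2,-0.8,0,0,0,0],[0.2,-0.8,0,0,0,0],[0.2,-0.8,0,0,0,0],[0.2,-0.8,0,0,0,0]]'
python3 -m inch '[[0.2,-0.8,0,0,0,0],[0.2,-0.8,0,0,0,0],[0.2,-0.8,0,0,0,0],[0.2,-0.5,0,0,0,0],[0,-0.2,0,0,0,0]]'
```

```text
time: 8.27
ee_pos: [0.5288, -0.3056, 0.3198]
eef_rot: [0.999, 0.036, -0.001, -0.001]
ft_force: [-0.0, 0.6, 0.1]
width: 0.0178
grip_force: 20.0
time: 8.68
ee_pos: [0.5293, -0.3056, 0.4795]
eef_rot: [1.0, 0.0, 0.003, 0.002]
ft_force: [1.4, -0.3, -0.6]
width: 0.0182
grip_force: 20.0
time: 9.1
ee_pos: [0.5612, -0.1564, 0.4735]
eef_rot: [1.0, -0.0, 0.0, 0.0]
ft_force: [0.5, 0.1, -0.8]
width: 0.018
grip_force: 20.0
time: 9.52
ee_pos: [0.5938, -0.0297, 0.4733]
eef_rot: [1.0, 0.002, 0.001, -0.001]
ft_force: [-0.6, 1.0, 0.1]
width: 0.0177
grip_force: 20.0
```

```bash
python3 -m inch '[[0,-0.4,0.3,0,0,0],[0,-0.1,0.4,0,0,0],[0,0,0,0,0,0],[0,0,0,0,0,0],[0,0,0,0,0,0]]'
python3 - <<'E'
from h import *
snap('scene','s4');snap('wrist','w4')
print(r.read_state()['ee_pos'])
a=cv2.imread('pics/s4.png');b=cv2.imread('pics/w4.png')
cv2.imwrite('pics/c4.png',np.hstack([cv2.resize(a[140:220,240:320],(440,440),interpolation=cv2.INTER_CUBIC),cv2.resize(b,(350,440))]))
E
```

```text
time: 9.93
ee_pos: [0.5934, -0.0149, 0.4456]
eef_rot: [1.0, -0.001, 0.0, 0.0]
ft_force: [0.4, 0.6, -0.1]
width: 0.0182
grip_force: 20.0
[ 0.59344943 -0.01469364  0.44575486]
```

View pics/c4.png

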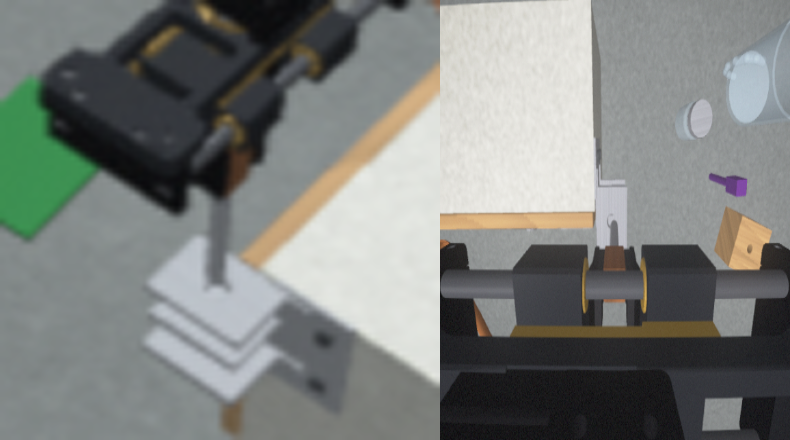

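The scene crop shows the pin nose (218,285) just above the eye hole (217,290). The wrist view shows the rod at (613,235) and the hole edge at (611,220). I'll enlarge it to get the offset.

Run:
```python
from h import *
a=cv2.imread('pics/s4.png');b=cv2.imread('pics/w4.png')
cv2.imwrite('pics/c5.png',np.hstack([cv2.resize(a[172:208,262:298],(396,396),interpolation=cv2.INTER_CUBIC),cv2.resize(b[155:221,222:288],(396,396),interpolation=cv2.INTER_CUBIC)]))
s=load('s4');w=load('w4');t=r.read_state()['ee_pos']
n=t-[0,0,.2646]; print(n)
print('nose pred s,w',proj(s,n),proj(w,n)); print('hole@est',proj(s,[.5953,-.0098,.168]),proj(w,[.5953,-.0098,.168]))
```

```text
[ 0.59344943 -0.01469364  0.18115486]
nose pred s,w [[278.47228878 189.84870134]] [[253.86287148 197.33556893]]
hole@est [[279.76768936 192.0541641 ]] [[248.94786372 191.99725961]]
```

View pics/c5.png

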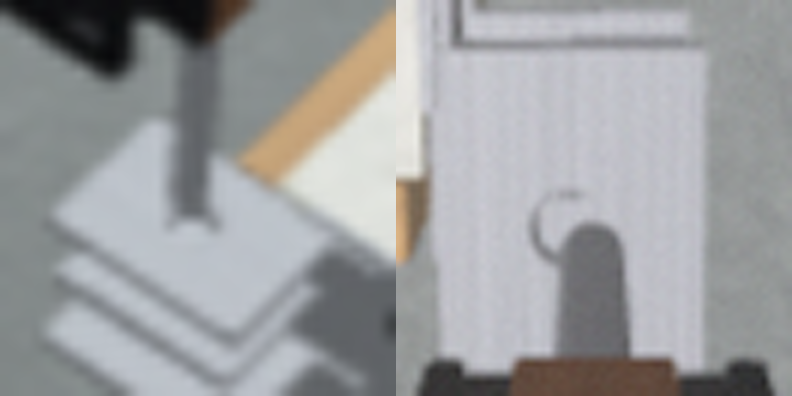

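Run:
```python
from h import *
w=load('w4')
h=onz(w,250.7,192.7,.168);n=onz(w,254.8,196.7,.1812);print(h,n,h-n,r.read_state()['ee_pos'])
```

```text
[ 0.59458102 -0.011527    0.168     ] [ 0.59408113 -0.01557731  0.1812    ] [ 0.00049989  0.00405031 -0.0132    ] [ 0.59344943 -0.01469364  0.44575486]
```

```bash
python3 -m inch '[[0.02,-0.1,0,0,0,0],[0,0,0.1,0,0,0],[0,0,0.1,0,0,0],[0,0,0.05,0,0,0],[0,0,0,0,0,0]]'
python3 -m inch '[[0,0,0.03,0,0,0],[0,0,0.03,0,0,0],[0,0,0.02,0,0,0],[0,0,0.02,0,0,0],[0,0,0,0,0,0]]'
```

```text
time: 10.45
ee_pos: [0.594, -0.0098, 0.4338]
eef_rot: [1.0, -0.0, -0.001, 0.0]
ft_force: [-0.1, -0.5, -0.8]
width: 0.0179
grip_force: 20.0
time: 10.87
ee_pos: [0.5941, -0.0099, 0.4305]
eef_rot: [1.0, -0.0, -0.0, 0.0]
ft_force: [-0.4, -0.6, 0.1]
width: 0.0181
grip_force: 20.0
```

```bash
python3 -m inch '[[0,0,0.03,0,0,0],[0,0,0.02,0,0,0],[0,0,0.02,0,0,0],[0,0,0.02,0,0,0],[0,0,0,0,0,0]]'
```

```text
time: 11.28
ee_pos: [0.5941, -0.0098, 0.4268]
eef_rot: [1.0, -0.0, -0.0, 0.0]
ft_force: [0.3, -2.3, -1.4]
width: 0.0178
grip_force: 20.0
```

```bash
python3 -m inch '[[0,0.015,0,0,0,0],[0,0,0.04,0,0,0],[0,0,0.04,0,0,0],[0,0,0.04,0,0,0],[0,0,0,0,0,0]]'
python3 -m inch '[[0,0,0.05,0,0,0],[0,0,0.05,0,0,0],[0,0,0.05,0,0,0],[0,0,0.05,0,0,0],[0,0,0,0,0,0]]'
```

```text
time: 11.7
ee_pos: [0.5941, -0.0101, 0.4218]
eef_rot: [1.0, 0.0, -0.0, -0.0]
ft_force: [0.0, -0.8, -0.7]
width: 0.0174
grip_force: 20.0
time: 12.12
ee_pos: [0.594, -0.0102, 0.4137]
eef_rot: [1.0, 0.0, -0.0, -0.0]
ft_force: [0.4, -0.3, 0.1]
width: 0.0176
grip_force: 20.0
```

```bash
python3 -m inch '[[0,0,0.05,0,0,0],[0,0,0.05,0,0,0],[0,0,0.05,0,0,0],[0,0,0.05,0,0,0],[0,0,0,0,0,0]]'
python3 -m inch '[[0,0,0.05,0,0,0],[0,0,0.05,0,0,0],[0,0,0.05,0,0,0],[0,0,0.05,0,0,0],[0,0,0,0,0,0]]'
python3 -m inch '[[0,0,0.05,0,0,0],[0,0,0.05,0,0,0],[0,0,0.05,0,0,0],[0,0,0.05,0,0,0],[0,0,0,0,0,0]]'
```

```text
time: 12.53
ee_pos: [0.594, -0.0103, 0.4057]
eef_rot: [1.0, 0.0, -0.0, 0.0]
ft_force: [-0.6, 0.2, -0.8]
width: 0.0179
grip_force: 20.0
time: 12.95
ee_pos: [0.594, -0.0103, 0.3977]
eef_rot: [1.0, -0.0, -0.0, 0.0]
ft_force: [1.3, -0.3, -0.4]
width: 0.0176
grip_force: 20.0
time: 13.37
ee_pos: [0.594, -0.0103, 0.3897]
eef_rot: [1.0, -0.0, -0.0, 0.0]
ft_force: [-0.2, 0.2, -0.7]
width: 0.0177
grip_force: 20.0
```

```bash
python3 -m inch '[[0,0,0.05,0,0,0],[0,0,0.05,0,0,0],[0,0,0.04,0,0,0],[0,0,0.04,0,0,0],[0,0,0,0,0,0]]'
python3 -m inch '[[0,0,0.04,0,0,0],[0,0,0.03,0,0,0],[0,0,0.03,0,0,0],[0,0,0.03,0,0,0],[0,0,0,0,0,0]]'
```

```text
time: 13.78
ee_pos: [0.594, -0.0103, 0.3826]
eef_rot: [1.0, 0.0, -0.0, 0.0]
ft_force: [-0.6, -0.2, -1.7]
width: 0.018
grip_force: 20.0
time: 14.2
ee_pos: [0.594, -0.0103, 0.3775]
eef_rot: [1.0, 0.0, -0.0, 0.0]
ft_force: [-0.3, 0.2, -0.9]
width: 0.0181
grip_force: 20.0
```

```bash
python3 -m inch '[[0,0,0.05,0,0,0],[0,0,0.05,0,0,0],[0,0,0.05,0,0,0],[0,0,0.05,0,0,0],[0,0,0,0,0,0]]'
python3 -m inch '[[0,0,0.05,0,0,0],[0,0,0.05,0,0,0],[0,0,0.04,0,0,0],[0,0,0.04,0,0,0],[0,0,0,0,0,0]]'
python3 -m inch '[[0,0,0.02,0,0,0],[0,0,0.02,0,0,0],[0,0,0.02,0,0,0],[0,0,0.02,0,0,0],[0,0,0,0,0,0]]'
```

```text
time: 14.62
ee_pos: [0.594, -0.0103, 0.3693]
eef_rot: [1.0, 0.0, -0.0, -0.0]
ft_force: [-0.1, 0.1, -0.6]
width: 0.0175
grip_force: 20.0
time: 15.03
ee_pos: [0.594, -0.0103, 0.3622]
eef_rot: [1.0, 0.0, -0.0, 0.0]
ft_force: [-0.3, 0.2, -1.0]
width: 0.0181
grip_force: 20.0
time: 15.45
ee_pos: [0.5941, -0.0103, 0.3593]
eef_rot: [1.0, -0.0, -0.0, 0.0]
ft_force: [0.5, -0.7, -0.7]
width: 0.0179
grip_force: 20.0
```

```bash
python3 -m inch '[[0,0,0.01,0,0,0],[0,0,0.01,0,0,0],[0,0,0.01,0,0,0],[0,0,0.01,0,0,0],[0,0,0,0,0,0]]'
python3 -m inch '[[0,0,0.01,0,0,0],[0,0,0.01,0,0,0],[0,0,0,0,0,0],[0,0,0,0,0,0],[0,0,0,0,0,0]]'
```

```text
time: 15.87
ee_pos: [0.5941, -0.0102, 0.3578]
eef_rot: [1.0, 0.0, 0.0, 0.0]
ft_force: [0.1, 0.1, -0.1]
width: 0.018
grip_force: 20.0
time: 16.28
ee_pos: [0.5941, -0.0102, 0.3577]
eef_rot: [1.0, -0.0, 0.0, 0.0]
ft_force: [-1.1, -0.5, 5.6]
width: 0.0181
grip_force: 20.0
```

A 5.6 N contact came at exactly the expected seat height. Releasing now.

```bash
python3 -m inch '[[0,0,0,0,0,0],[0,0,0,0,0,0],[0,0,0,0,0,0],[0,0,0,0,0,0],[0,0,0,0,0,0]]' 0
python3 -m inch '[[0,0,0,0,0,0],[0,0,-0.1,0,0,0],[0,0,-0.4,0,0,0],[0,0,-0.7,0,0,0],[0,0,-0.8,0,0,0]]'
python3 -m inch '[[0,0,-0.5,0,0,0],[-0.6,0.4,0,0,0,0],[-0.8,0.6,0,0,0,0],[-0.8,0.6,0,0,0,0],[-0.2,0.6,0,0,0,0]]'
python3 -m inch '[[0,0.6,0,0,0,0],[0,0.6,0,0,0,0],[0,0,0,0,0,0],[0,0,0,0,0,0],[0,0,0,0,0,0]]'
python3 - <<'E'
from h import *
snap('scene','s6');snap('top','t6')
a=cv2.imread('pics/s6.png');b=cv2.imread('pics/t6.png')
cv2.imwrite('pics/c6.png',np.vstack([np.hstack([cv2.resize(a[140:240,230:330],(390,300),interpolation=cv2.INTER_CUBIC),cv2.resize(b[110:220,150:270],(390,300),interpolation=cv2.INTER_CUBIC)]),np.hstack([cv2.resize(a,(390,290)),cv2.resize(b,(390,290))])]))
E
```

```text
time: 16.7
ee_pos: [0.5941, -0.0103, 0.3569]
eef_rot: [1.0, -0.0, -0.0, 0.0]
ft_force: [0.3, 0.8, -0.5]
width: 0.0407
grip_force: 0.0
time: 17.12
ee_pos: [0.5937, -0.0104, 0.4369]
eef_rot: [1.0, 0.0, -0.001, -0.0]
ft_force: [1.4, 0.3, 0.9]
width: 0.0433
grip_force: 0.0
time: 17.53
ee_pos: [0.495, -0.0987, 0.4578]
eef_rot: [1.0, 0.0, -0.0, 0.001]
ft_force: [0.8, -1.6, 1.0]
width: 0.0436
grip_force: 0.0
time: 17.95
ee_pos: [0.4982, -0.1455, 0.4572]
eef_rot: [1.0, 0.0, 0.0, -0.0]
ft_force: [0.0, -0.1, 0.4]
width: 0.0434
grip_force: 0.0
```

View pics/c6.png

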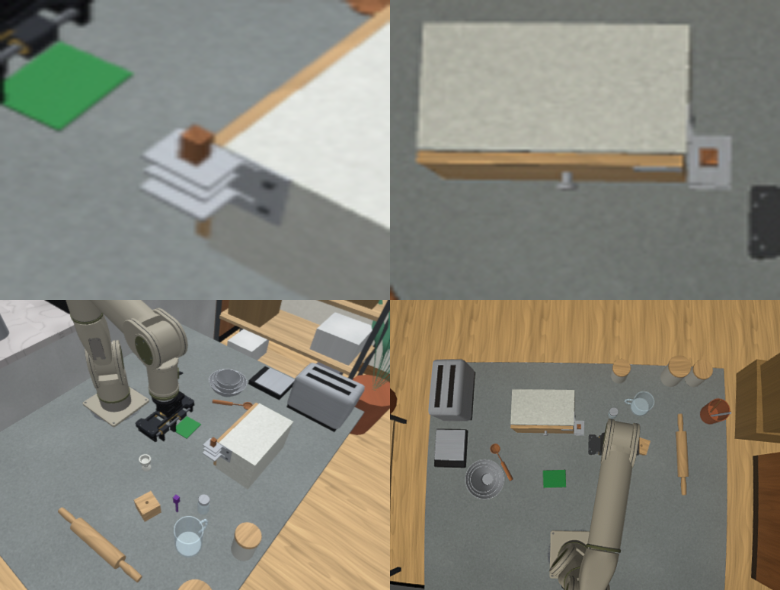

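The pin head sits flat on the upper eye (195,145 and 708,157), the door is flush, and the other things stand where they were.

```bash
python3 -c "
from bench import job
print(job.close_job())"
```

```text
the job is handed in; nothing more can be done
None
```

The cupboard door is shut and the locking pin is threaded down through the upper eye, tab slot and lower eye with its head on the upper eye; the pin is released, nothing else appears moved in the final pictures, and the job is handed in (no verdict returned).

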